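# Make up the gate kit and the pump kit

### The arm

A 6-joint arm with a two-finger parallel gripper is mounted at the origin on the work surface. World frame = base frame: x ahead of the robot, y to its left, z up, the work surface at z = 0. Lengths are in m, angles in degrees, forces in N, time in s.
With the tool pointing down it reaches from about 0.4 to 0.825 m from the base axis. Payload 7 kg.
Tool frame: the origin (TCP) lies midway between the tips of the shut fingers; the grasp point (between the pads) lies 19 mm behind it; z points along the fingers, x is the direction in which the jaws open and shut, and the axes are right-handed (so a half turn about z gives the same grasp; the last joint's range is limited). The gripper opens to 88 mm and grips with 3 to 60 N. Pads are 19 mm wide; open, the fingers measure 130 mm over their backs; the gripper's body (78 mm by 193 mm) begins 47 mm behind the grasp point.
Start: joints at [-51.389, 20.546, 0.682, 0, -70.136, -16.507], TCP at [0.254, -0.625, 0.227] pointing down, gripper open.
Joint ranges: [-176.03, 176.03], [-82.01, 121.73], [-58.28, 71.71], [-173.87, 95.51], [-174.79, -0.11], [-173.66, 173.66]. Speed limits (degrees/s): [136.94, 136.94, 172.46, 180, 180, 180].

### API

Orientations are given as [roll, pitch, yaw] about the fixed x, y, z axes, in that order (R = Rz(yaw) Ry(pitch) Rx(roll)).
In Python, from plant import ctrl, vision, nets gives the robot as it stands.
- The arm moves only by the shell command python3 -m jog 'ROWS'. ROWS is text: rows parted by semicolons, each of 7 numbers parted by spaces: the turn, a rotation vector about the tool's x, y, z in units of 0.1 rad (1.0 is 0.1 rad), then the shift along the tool's x, y, z in units of 4 cm (1.0 is 4 cm), then the opening, from -1 (shut) to 1 (fully open). In form: rx ry rz x y z jaw; .... A call has 1 to 8 rows; each row shifts and turns the commanded pose from where the row before left it, along the tool's axes as they then stand; what a row does not reach is not made up. A row lasts 1/8 s, in which the tool goes at most 62.5 mm and 10.7 degrees, less where a joint would pass 70% of its speed; a pose out of reach is approached as far as the arm can. A call with a number of a shift or a turn outside -1 to 1 is refused whole. A call with a gripper value outside its range is refused whole. The fingers move at their own pace and stop on an object; the grip force is fixed at half the most. Time passes only in rows, so rows that do not move let the fingers close. It gives the time, the measured TCP pose, the force and the opening at its end, in the units of the state.
- ctrl.get_obs(): the state, without advancing time (a new reading comes with each control period).
- vision.snapshot(name): name is "scene" or "top" or "wrist"; returns (picture, depth): 400x640x3 uint8, red, green, blue; 400x640 float32, m along the optical axis (not along the pixel's ray), 0 where there is no reading.
- vision.camera_info(name): a dict with "camera_matrix" (3x3 intrinsics, pixels), "D" ([k1, k2, p1, p2, k3] as OpenCV has them; the pictures are not rectified), "camera_from_world" (4x4, takes a point from world to camera coordinates); the wrist camera has in their place "tool_from_camera" (4x4, takes a point from camera to tool coordinates, whose origin is the TCP and whose axes are the tool frame's). Camera axes: x right, y down, z forward; pixel columns grow to the right and rows downward; lengths in m; the calibration is good to about 2 mm. A picture is of the moment at which its call begins: read the wrist's pose just before it. camera_info takes no time and is no camera call.
- ctrl.close_job(): hands the job in, once; it reports no verdict.
Trained networks look in the newest picture that a camera, given by its name, has taken for a name from the list of things; names that differ only in an ending like _2 or _b are one class to them, and where a whole thing is asked for, a point or a joint stands for the part that bears it (a point fixed in the world has none). Each returns a list of dicts, best first, with "score" (0 to 1); they miss things now and then, are a little off and sometimes report something else, mostly with a low value. They report only what shows in the picture. A call takes as long as a camera call. They do not tell look-alikes from the thing itself.
- nets.boxes_of(target, camera): "location" ([x, y, z] in m, in world coordinates, good to about 4 mm: the middle of the surface that is visible of it).
The state is a dict: "clock": time; "joint_pos": joint angles; "qvel": joint speeds; "tau": joint torques, N m; "tool_pos": TCP position; "orientation": TCP orientation; "force": force on the tool from outside, world axes, zero at the start; "moment": the same for the moment, N m; "opening": finger opening in m.
Only numpy, scipy, OpenCV 4.12 (cv2) and the standard library are available. Lean on these libraries where they do the work, as an engineer would, in place of code of your own. Each camera call takes 0.05 s, during which the arm holds its last target.

### The job

Make up two repair kits from the stock on the counter: the gate kit in the blue tray gets the padlock and the orange insulator, the pump kit in the yellow tray gets the brass hose coupling and the white fuse box. In each tray the metal part stands in the bay with the black mat and the plastic part in the bare bay, each upright and flat on the bay's floor. Leave the black insulator, the feeder cup, the glass jar and the red tin standing where they are.

Things in the scene. Friction and masses are not known exactly. Their poses are not given: they have to be found in the camera images.
- padlock: steel padlock with two red bands, standing upright on its base with the dark shackle loop on top: body 24 thick (its x, grip across this) x 46 wide (its y) x 40 high, 62 high over the shackle. Origin: centre of the underside, z up. About 0.2 kg
- orange_insulator: orange plastic electric-fence insulator, upright and round: foot flange 44 diameter up to 12 high, narrow neck 28 diameter, then a body 38 diameter from 26 to 48 high (grip here), 56 high overall. Origin: centre of the underside, z up. About 0.07 kg
- brass_coupling: brass hose coupling, upright and round: foot 42 diameter up to 16 high, neck 32 diameter, ribbed collar about 39 diameter from 26 to 46 high (grip here), tail 24 diameter, 60 high overall. Origin: centre of the underside, z up. About 0.2 kg
- fuse_box: white plastic box of fuses with a grey sliding door on top (closed, does not move): 36 (its x, grip across this) x 56 (its y) x 48 high, 50 over the door's ridges. Origin: centre of the underside, z up. About 0.12 kg
- blue_tray: open shallow blue plastic tray, fixed to the counter at any yaw: 156 (its x) x 80 (its y) x 14 high, walls, middle divider and floor 4 thick. Two bays, each 72 x 72 inside, centred 38 from the origin along x: the +x bay has a black rubber mat (floor height still 4), the -x bay is bare blue. Origin: centre of the underside, z up
- yellow_tray: open shallow yellow plastic tray, fixed to the counter at any yaw: 156 (its x) x 80 (its y) x 14 high, walls, middle divider and floor 4 thick. Two bays, each 72 x 72 inside, centred 38 from the origin along x: the +x bay has a black rubber mat (floor height still 4), the -x bay is bare yellow. Origin: centre of the underside, z up
- black_insulator: black plastic electric-fence insulator, upright and round: foot flange 44 diameter up to 12 high, narrow neck 28 diameter, then a body 38 diameter from 26 to 48 high (grip here), 56 high overall. Origin: centre of the underside, z up. A spare that stays on the counter, not part of a kit
- feeder_cup: open aluminium feeder cup, 66 diameter at the rim, 60 high, standing on the counter; stays there. Origin: centre of the underside, z up
- glass_jar: closed round green glass jar with a steel cap, 60 diameter, 64 high; stays on the counter. Origin: centre of the underside, z up
- red_tin: closed round red tin, 60 diameter, 60 high; stays on the counter. Origin: centre of the underside, z up
There are look-alikes about, which are no part of the job. What is shaped like the glass_jar but pink or turquoise is not meant.

How it is judged (in metres and radians):
At the end, for the whole second after the job is handed in: Padlock (mat) and orange insulator (bare) in the blue tray, coupling (mat) and fuse box (bare) in the yellow: each within 30 mm of its bay centre along both tray axes, on the floor within 4 mm, upright within 0.12 rad, at rest. The other four moved under 30 mm, tilted under 0.2 rad (x of padlock in the frame of blue_tray between 0.008 and 0.068 m and y of padlock in the frame of blue_tray between -0.03 and 0.03 m and z of padlock in the frame of blue_tray between -0.002 and 0.008 m and angle between each of padlock, orange_insulator, brass_coupling, fuse_box's own z axis and vertical below 0.12 rad and linear speed of each of padlock, orange_insulator, brass_coupling, fuse_box below 0.02 m/s and x of orange_insulator in the frame of blue_tray between -0.068 and -0.008 m and y of orange_insulator in the frame of blue_tray between -0.03 and 0.03 m and z of orange_insulator in the frame of blue_tray between -0.002 and 0.008 m and x of brass_coupling in the frame of yellow_tray between 0.008 and 0.068 m and y of brass_coupling in the frame of yellow_tray between -0.03 and 0.03 m and z of brass_coupling in the frame of yellow_tray between -0.002 and 0.008 m and x of fuse_box in the frame of yellow_tray between -0.068 and -0.008 m and y of fuse_box in the frame of yellow_tray between -0.03 and 0.03 m and z of fuse_box in the frame of yellow_tray between -0.002 and 0.008 m and distance of each of black_insulator, feeder_cup, glass_jar, red_tin from where it was at the start of the episode below 0.03 m and angle between each of black_insulator, feeder_cup, glass_jar, red_tin's own z axis and vertical below 0.2 rad); the robot touches nothing.
It fails at once if the black insulator is pushed more than 30 mm or knocked over (distance of black_insulator from where it was at the start of the episode above 0.03 m or angle between black_insulator's own z axis and vertical above 0.5 rad).
It fails at once if the feeder cup is pushed more than 30 mm or knocked over (distance of feeder_cup from where it was at the start of the episode above 0.03 m or angle between feeder_cup's own z axis and vertical above 0.5 rad).
It fails at once if the glass jar is pushed more than 30 mm or knocked over (distance of glass_jar from where it was at the start of the episode above 0.03 m or angle between glass_jar's own z axis and vertical above 0.5 rad).
It fails at once if the red tin is pushed more than 30 mm or knocked over (distance of red_tin from where it was at the start of the episode above 0.03 m or angle between red_tin's own z axis and vertical above 0.5 rad).
It also fails if it takes over 112 s, if anything falls off the work surface, if the arm or the gripper's body presses on something with over 40 N, if the wrist force passes 120 N, or if a joint passes its speed limit or range.

## Working session

There is one attempt and no reset: what is moved stays moved. The work goes in short steps, Python scripts to look and compute and a shell command to move; the robot and the scene stay as the last step left them, time stands still between calls to the robot, and variables do not carry over. Pictures are saved under pics/ and viewed, and the job is handed in when it is done.

```bash
ls; mkdir -p pics
python3 - <<'E'
from plant import ctrl, vision, nets
import cv2,numpy as np
print(ctrl.get_obs())
for n in ["top","scene","wrist"]:
    im,d=vision.snapshot(n)
    cv2.imwrite(f"pics/{n}0.png",im[:,:,::-1]); np.savez(f"{n}0.npz",im=im,d=d)
    print(n,vision.camera_info(n))
E
```

```text
pics
{'clock': 0.0, 'joint_pos': array([-5.13905411e+01,  2.05894272e+01,  6.33707250e-01, -2.08417815e-02,
       -7.01362773e+01, -1.65074215e+01]), 'qvel': array([ 0.03724919,  0.00209564, -0.01499687, -0.10439235, -0.05197521,
       -0.00361085]), 'tau': array([ 3.01761529e-04, -5.82709837e+01,  2.93050110e+01,  6.99681491e+00,
        6.75234071e-03, -1.76414642e-04]), 'tool_pos': array([ 0.25376977, -0.62494456,  0.22564258]), 'orientation': array([-1.79992643e+02, -9.37730039e-02,  1.12094934e+02]), 'force': array([-0.20714257,  0.15124764,  0.08825028]), 'moment': array([-0.02913452, -0.01254519, -0.00053627]), 'opening': 0.08762439934494791}
top {'camera_matrix': array([[373.73174484,   0.        , 317.60725187],
       [  0.        , 373.73174484, 195.39618953],
       [  0.        ,   0.        ,   1.        ]]), 'D': array([-0.01791482,  0.        ,  0.        ,  0.        ,  0.        ]), 'camera_from_world': array([[-0.00634944, -0.99968722,  0.02418996, -0.01605046],
       [-0.99173571,  0.00319542, -0.12825783,  0.51885743],
       [ 0.12814042, -0.02480441, -0.9914
[... 527 characters left out ...]
7 ,  1.17728127],
       [ 0.        ,  0.        ,  0.        ,  1.        ]])}
wrist {'camera_matrix': array([[301.36885584,   0.        , 319.46007898],
       [  0.        , 301.36885584, 195.72846777],
       [  0.        ,   0.        ,   1.        ]]), 'D': array([-0.03917252,  0.        ,  0.        ,  0.        ,  0.        ]), 'tool_from_camera': array([[ 9.99999975e-01,  1.28138645e-04,  1.84138776e-04,
         2.81597438e-04],
       [-1.69446912e-04,  9.69357034e-01,  2.45656085e-01,
        -6.49569637e-02],
       [-1.47018180e-04, -2.45656110e-01,  9.69357031e-01,
        -1.57806845e-01],
       [ 0.00000000e+00,  0.00000000e+00,  0.00000000e+00,
         1.00000000e+00]])}
```

View pics/top0.png

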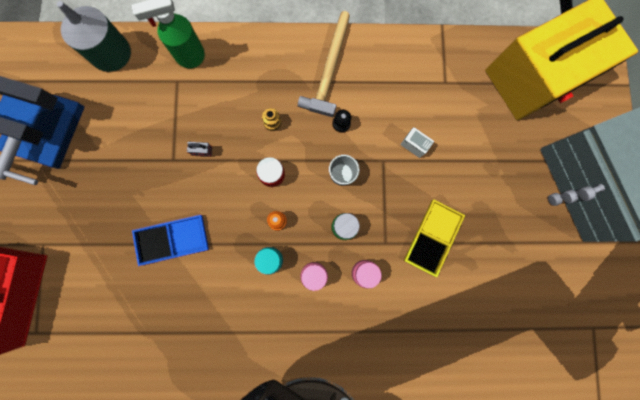

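View pics/scene0.png

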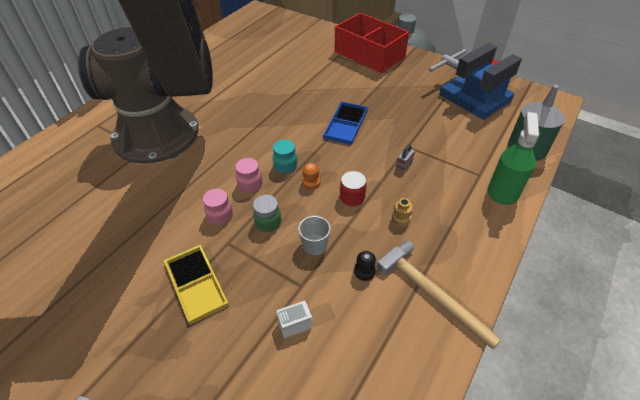

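View pics/wrist0.png

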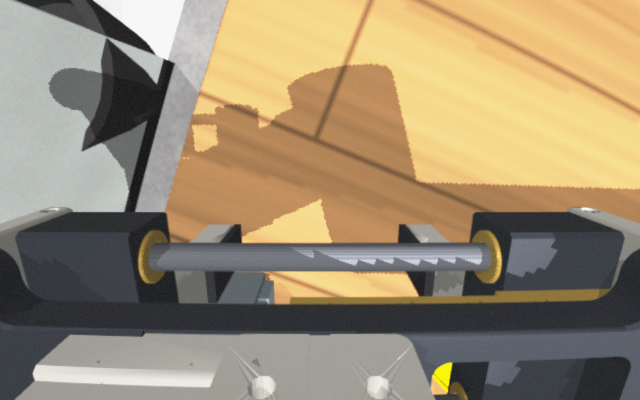

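Run:
```python
from plant import ctrl, vision, nets
import numpy as np
for cam in ["top","scene"]:
  for t in "padlock orange_insulator brass_coupling fuse_box blue_tray yellow_tray black_insulator feeder_cup glass_jar red_tin".split():
    print(cam,t,[(np.round(r['location'],3).tolist(),round(r['score'],2)) for r in nets.boxes_of(t,cam)][:4])
print(ctrl.get_obs()['clock'])
```

```text
top padlock [([0.622, 0.242, 0.039], 0.66)]
top orange_insulator [([0.462, 0.072, 0.055], 0.85)]
top brass_coupling [([0.688, 0.088, 0.046], 0.75)]
top fuse_box [([0.638, -0.241, 0.048], 0.97)]
top blue_tray [([0.421, 0.314, 0.002], 0.8)]
top yellow_tray [([0.422, -0.286, 0.003], 0.57)]
top black_insulator [([0.686, -0.074, 0.051], 0.77)]
top feeder_cup [([0.577, -0.078, 0.017], 0.75)]
top glass_jar [([0.343, -0.007, 0.061], 0.95), ([0.446, -0.074, 0.06], 0.86), ([0.346, -0.12, 0.064], 0.65), ([0.376, 0.091, 0.065], 0.56)]
top red_tin [([0.564, 0.082, 0.059], 0.8)]
scene padlock [([0.627, 0.232, 0.037], 0.7)]
scene orange_insulator [([0.47, 0.064, 0.032], 0.66), ([0.454, -0.093, 0.054], 0.54)]
scene brass_coupling [([0.7, 0.078, 0.039], 0.94)]
scene fuse_box [([0.649, -0.246, 0.047], 0.9)]
scene blue_tray [([0.421, 0.305, 0.003], 0.72)]
scene yellow_tray [([0.428, -0.288, 0.002], 0.72)]
scene black_insulator [([0.703, -0.089, 0.04], 0.91)]
scene feeder_cup [([0.573, -0.071, 0.037], 0.61)]
scene glass_jar [([0.357, -0.136, 0.054], 0.94), ([0.46, -0.093, 0.057], 0.75), ([0.353, -0.024, 0.049], 0.73)]
scene red_tin [([0.58, 0.067, 0.052], 0.89)]
1.15
```

```bash
cat > h.py <<'E'
import numpy as np,cv2
from plant import ctrl, vision, nets
from scipy.spatial.transform import Rotation as R
def toolT(o=None):
    o=o or ctrl.get_obs()
    T=np.eye(4);T[:3,:3]=R.from_euler('xyz',o['orientation'],degrees=True).as_matrix();T[:3,3]=o['tool_pos'];return T
def cloud(name,im,d,T=None):
    ci=vision.camera_info(name)
    h,w=d.shape
    uv=np.stack(np.meshgrid(np.arange(w),np.arange(h)),-1).reshape(-1,1,2).astype(np.float64)
    n=cv2.undistortPoints(uv,ci['camera_matrix'],ci['D']).reshape(h,w,2)
    P=np.dstack([n[...,0]*d,n[...,1]*d,d])
    if name=='wrist': M=T@ci['tool_from_camera']
    else: M=np.linalg.inv(ci['camera_from_world'])
    W=P@M[:3,:3].T+M[:3,3]
    W[d<=0]=np.nan
    return W
def rect(pts):
    (c,s,a)=cv2.minAreaRect((pts*1000).astype(np.float32)); 
    if s[0]<s[1]: s=(s[1],s[0]); a+=90
    return np.round(np.array(c)/1000,4),np.round(s,1),round(((a+90)%180)-90,1)  # long-axis angle
E
python3 - <<'E'
from h import *
for n in ["top","scene"]:
    z=np.load(n+"0.npz");im,d=z['im'],z['d'];W=cloud(n,im,d)
    hsv=cv2.cvtColor(im,cv2.COLOR_RGB2HSV)
    tgt=dict(padlock=(.622,.242,.045),orange=(.465,.07,.04),brass=(.69,.085,.04),fuse=(.64,-.243,.05),black=(.69,-.078,.04),cup=(.575,-.075,.05),jar=(.45,-.08,.05),tin=(.57,.08,.05),pink1=(.345,-.007,.05),pink2=(.35,-.125,.05),turq=(.376,.091,.05))
    t=W[(W[...,2]>-.05)&(W[...,2]<.03)&(np.abs(W[...,1])<.35)&(W[...,0]>.35)&(W[...,0]<.75)]
    print(n,'table z',np.median(t[:,2]))
    for k,(x,y,r) in tgt.items():
        m=(np.hypot(W[...,0]-x,W[...,1]-y)<r)&(W[...,2]>.012)
        p=W[m]; zt=np.percentile(p[:,2],98); 
        print(n,k,len(p),'ztop',round(zt,3),'all',*rect(p[:,:2]),'top',*rect(p[p[:,2]>zt-.012][:,:2]))
    for k,(x,y) in dict(blue=(.421,.31),yellow=(.425,-.287)).items():
        m=(np.hypot(W[...,0]-x,W[...,1]-y)<.1)&(W[...,2]>.0085)&(W[...,2]<.03)
        p=W[m]; print(n,k,len(p),*rect(p[:,:2]))
        blk=(np.hypot(W[...,0]-x,W[...,1]-y)<.1)&(hsv[...,2]<45)&(W[...,2]<.02)
        print('  mat',W[blk].mean(0),blk.sum())
E
```

```text
top table z 0.0006560424433921241
top padlock 307 ztop 0.063 all [0.6278 0.2503] [47.1 24.8] 86.6 top [0.6278 0.2509] [35.8  7.4] 87.7
top orange 284 ztop 0.059 all [0.4636 0.0729] [41.2 38.6] -45.1 top [0.4646 0.0742] [35.3 34.9] 45.3
top brass 319 ztop 0.063 all [0.6962 0.0869] [39.9 39.3] 71.2 top [0.6973 0.0883] [25.3 23.2] 81.6
top fuse 530 ztop 0.052 all [ 0.6415 -0.2469] [56.3 37.1] 53.4 top [ 0.6418 -0.2472] [56.1 36.7] 54.0
top black 346 ztop 0.059 all [ 0.6972 -0.0695] [55.3 39.7] 58.1 top [ 0.6947 -0.0752] [37.7 34. ] -2.3
top cup 385 ztop 0.062 all [ 0.5724 -0.0747] [64.5 63.5] -0.5 top [ 0.5724 -0.0747] [64.5 63.5] -0.5
top jar 584 ztop 0.067 all [ 0.4507 -0.076 ] [57.3 55.3] -0.4 top [ 0.4503 -0.0779] [51.5 48.9] 89.8
top tin 629 ztop 0.063 all [0.5701 0.0865] [57.1 56.5] -30.8 top [0.571  0.0868] [54.5 54. ] -89.9
top pink1 618 ztop 0.067 all [ 0.3441 -0.0079] [58.  55.9] -63.6 top [ 0.3423 -0.0092] [51.4 50.1] -0.0
top pink2 647 ztop 0.067 all [ 0.3479 -0.1207] [56.5 55.3] -73.5 top [ 0.3465 -0.1224] [51.2 49.8] 88.4
top turq 622 ztop 0.067 all [0.3775 0.0883] [56.8 5
[... 911 characters left out ...]
op 0.065 all [ 0.4548 -0.0823] [56.  55.4] -85.1 top [ 0.4527 -0.0808] [52.6 51.4] -84.8
scene tin 719 ztop 0.061 all [0.5753 0.0831] [58.7 57. ] 47.3 top [0.5732 0.0845] [55.6 53.9] -59.7
scene pink1 678 ztop 0.065 all [ 0.3465 -0.0133] [57.4 57. ] 88.9 top [ 0.3446 -0.011 ] [53.5 51.8] -86.5
scene pink2 777 ztop 0.065 all [ 0.3509 -0.127 ] [56.4 56.3] 85.6 top [ 0.3489 -0.1255] [53.6 52. ] 85.2
scene turq 631 ztop 0.065 all [0.3807 0.0848] [56.6 56.5] -19.5 top [0.3797 0.0872] [53.9 51.7] -22.7
scene blue 304 [0.4239 0.3107] [161.   81.3] -77.1
  mat [0.41172421 0.3527944  0.00346001] 288
scene yellow 632 [ 0.4253 -0.2854] [157.9  80.9] -27.3
  mat [ 0.389698   -0.26674626  0.00341776] 825
```

```bash
cat >> h.py <<'E'
def go(x,y,z,yaw):
    o=ctrl.get_obs();T=toolT(o)
    d=T[:3,:3].T@(np.array([x,y,z])-o['tool_pos'])
    Rt=R.from_euler('xyz',[180,0,yaw],degrees=True).as_matrix()
    rv=R.from_matrix(T[:3,:3].T@Rt).as_rotvec()
    print('t',round(o['clock'],2),'pos',np.round(o['tool_pos'],4),'rpy',np.round(o['orientation'],1),'open',round(o['opening'],4),'F',np.round(o['force'],1))
    print('turn units',np.round(rv/.1,2),'shift units',np.round(d/.04,2))
E
python3 - <<'E'
from h import *
z=np.load("top0.npz");im,d=z['im'],z['d'];W=cloud("top",im,d)
f=lambda a:(lambda v:[np.round(np.nanmin(v,0),2).tolist(),np.round(np.nanmax(v,0),2).tolist()])(W[a].reshape(-1,3))
m=(W[...,1]<-.32)&(W[...,2]>.03)
from scipy import ndimage
l,n=ndimage.label((W[...,2]>.015)&(W[...,0]>.2))
for i in range(1,n+1):
    a=l==i
    if a.sum()>60: print(a.sum(),f(a))
go(.45,-.30,.2,144.3)
E
```

```text
2416 [[0.83, 0.25, 0.02], [0.9, 0.33, 0.21]]
9722 [[0.7, -0.69, 0.02], [0.92, -0.43, 0.2]]
3027 [[0.82, 0.43, 0.02], [0.92, 0.53, 0.19]]
1356 [[0.71, -0.1, 0.02], [0.97, 0.03, 0.03]]
5590 [[0.54, 0.53, 0.02], [0.76, 0.7, 0.14]]
9499 [[0.41, -0.66, 0.02], [0.68, -0.54, 0.17]]
311 [[0.68, 0.07, 0.02], [0.72, 0.11, 0.06]]
264 [[0.68, -0.09, 0.02], [0.71, -0.06, 0.06]]
515 [[0.61, -0.28, 0.02], [0.67, -0.21, 0.05]]
293 [[0.61, 0.23, 0.02], [0.64, 0.27, 0.06]]
371 [[0.54, -0.11, 0.02], [0.6, -0.04, 0.06]]
624 [[0.54, 0.06, 0.02], [0.6, 0.12, 0.06]]
253 [[0.45, 0.05, 0.02], [0.48, 0.09, 0.06]]
584 [[0.42, -0.1, 0.02], [0.48, -0.05, 0.07]]
619 [[0.35, 0.06, 0.02], [0.41, 0.12, 0.07]]
2711 [[0.2, 0.59, 0.02], [0.41, 0.68, 0.09]]
643 [[0.32, -0.15, 0.02], [0.38, -0.09, 0.07]]
616 [[0.32, -0.04, 0.02], [0.37, 0.02, 0.07]]
163 [[0.2, 0.01, 0.28], [0.22, 0.04, 0.37]]
t 1.15 pos [ 0.254  -0.6254  0.2265] rpy [-180.    -0.   112.1] open 0.0879 F [ 0.7  0.1 -0. ]
turn units [-0.   -0.   -5.62] shift units [5.69 7.6  0.66]
```

```bash
python3 -m jog '0 0 0 .71 .95 0 1;0 0 0 .71 .95 0 1;0 0 0 .71 .95 0 1;0 0 0 .71 .95 0 1;0 0 0 .71 .95 0 1;0 0 0 .71 .95 0 1;0 0 0 .71 .95 0 1;0 0 0 .71 .95 0 1'
python3 -m jog '0 0 -.94 0 0 0 1;0 0 -.94 0 0 0 1;0 0 -.94 0 0 0 1;0 0 -.94 0 0 0 1;0 0 -.94 0 0 0 1;0 0 -.94 0 0 0 1;0 0 0 0 0 0 1'
python3 -c "
from h import *
go(.6427,-.248,.2,144.3)"
```

```text
clock: 2.15
tool_pos: [0.4508, -0.2991, 0.2269]
orientation: [180.0, 0.0, 112.1]
force: [1.6, -1.0, -0.6]
opening: 0.0879
clock: 3.02
tool_pos: [0.4501, -0.3005, 0.2267]
orientation: [180.0, 0.0, 144.4]
force: [-0.1, 0.1, 0.0]
opening: 0.0875
t 3.02 pos [ 0.4501 -0.3005  0.2267] rpy [180.    0.  144.4] open 0.0875 F [-0.1  0.1  0. ]
turn units [0.   0.   0.01] shift units [-3.15  3.87  0.67]
```

```bash
python3 -m jog '0 0 0 -.79 .97 .5 1;0 0 0 -.79 .97 .5 1;0 0 0 -.79 .97 .5 1;0 0 0 -.79 .97 .5 1;0 0 0 0 0 .5 1;0 0 0 0 0 0 1'
python3 - <<'E'
from h import *
o=ctrl.get_obs();im,d=vision.snapshot("wrist");cv2.imwrite("pics/w1.png",im[:,:,::-1])
W=cloud("wrist",im,d,toolT(o))
m=(np.hypot(W[...,0]-.6427,W[...,1]+.248)<.05)&(W[...,2]>.03)&(W[...,2]<.07);print(rect(W[m][:,:2]),m.sum())
go(.6427,-.248,.015,144.3)
E
```

```text
clock: 3.78
tool_pos: [0.6422, -0.2473, 0.1241]
orientation: [-179.9, -0.2, 144.3]
force: [0.0, -0.3, 0.2]
opening: 0.0879
(array([ 0.642 , -0.2473]), array([55.8, 36.5]), 54.2) 3059
t 3.83 pos [ 0.6427 -0.2478  0.1259] rpy [-1.799e+02 -1.000e-01  1.443e+02] open 0.0876 F [0.3 0.  0.4]
turn units [-0.01 -0.02  0.01] shift units [-0.01 -0.    2.77]
```

View pics/w1.png

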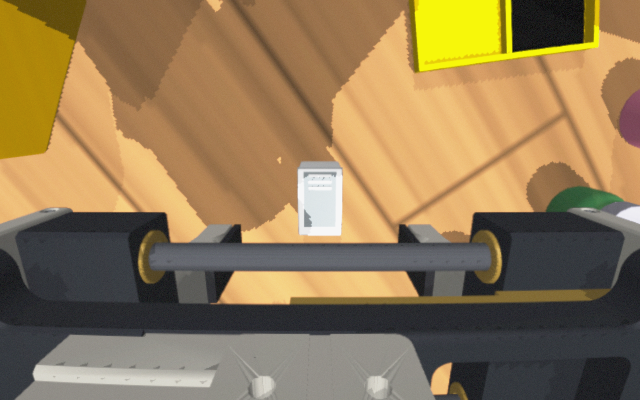

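The white fuse box sits centred between the fingers (about 320,200), and the wrist measurement agrees to 1 mm. I'll descend and grip.

```bash
python3 -m jog '0 0 0 0 0 .7 1;0 0 0 0 0 .7 1;0 0 0 0 0 .7 1;0 0 0 0 0 .4 1;0 0 0 0 0 .27 1;0 0 0 0 0 0 1;0 0 0 0 0 0 -1;0 0 0 0 0 0 -1'
python3 -m jog '0 0 0 0 0 0 -1;0 0 0 0 0 0 -1;0 0 0 0 0 0 -1;0 0 0 0 0 0 -1;0 0 0 0 0 0 -1'
```

```text
clock: 4.82
tool_pos: [0.6438, -0.2479, 0.0167]
orientation: [180.0, 0.1, 144.4]
force: [-0.7, 0.5, -1.2]
opening: 0.073
clock: 5.45
tool_pos: [0.6432, -0.2478, 0.0158]
orientation: [-180.0, -0.0, 144.4]
force: [0.2, 0.3, 1.2]
opening: 0.036
```

Gripped at 36 mm. Lift.

```bash
python3 -m jog '0 0 0 0 0 -.3 -1;0 0 0 0 0 -.7 -1;0 0 0 0 0 -.7 -1;0 0 0 0 0 -.7 -1;0 0 -.5 0 0 0 -1;0 0 -.5 0 0 0 -1;0 0 -.46 0 0 0 -1;0 0 0 0 0 0 -1'
python3 -c "
from h import *
go(.4586,-.3023,.1,152.7)"
```

```text
clock: 6.45
tool_pos: [0.6434, -0.2479, 0.1125]
orientation: [180.0, 0.0, 152.8]
force: [0.2, -0.4, -1.1]
opening: 0.0361
t 6.45 pos [ 0.6434 -0.2479  0.1125] rpy [180.    0.  152.8] open 0.0361 F [ 0.2 -0.4 -1.1]
turn units [0.   0.01 0.01] shift units [ 3.48 -3.32  0.31]
```

```bash
python3 -m jog '0 0 0 .5 -.5 0 -1;0 0 0 .7 -.7 0 -1;0 0 0 .7 -.7 0 -1;0 0 0 .7 -.6 0 -1;0 0 0 .5 -.5 0 -1;0 0 0 .38 -.32 0 -1;0 0 0 0 0 0 -1;0 0 0 0 0 0 -1'
python3 - <<'E'
from h import *
o=ctrl.get_obs();im,d=vision.snapshot("wrist");cv2.imwrite("pics/w2.png",im[:,:,::-1])
go(.4586,-.3023,.0205,152.7)
E
```

```text
clock: 7.45
tool_pos: [0.4596, -0.3023, 0.1121]
orientation: [180.0, 0.1, 152.8]
force: [0.1, -0.9, -1.4]
opening: 0.036
t 7.5 pos [ 0.4596 -0.3022  0.1119] rpy [180.    0.  152.8] open 0.0355 F [ 0.1  0.1 -1.2]
turn units [0.   0.01 0.02] shift units [ 0.02 -0.01  2.28]
```

View pics/w2.png

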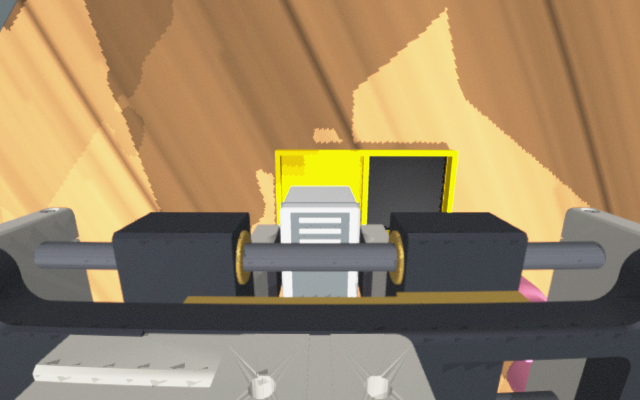

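The held box lines up with the bare yellow bay (bay centre column ~320). Lower it and release.

```bash
python3 -m jog '0 0 0 0 0 .7 -1;0 0 0 0 0 .7 -1;0 0 0 0 0 .5 -1;0 0 0 0 0 .2 -1;0 0 0 0 0 .1 -1;0 0 0 0 0 .07 -1;0 0 0 0 0 0 -1;0 0 0 0 0 0 -1'
```

```text
clock: 8.5
tool_pos: [0.459, -0.3024, 0.0215]
orientation: [180.0, 0.1, 152.8]
force: [0.7, 0.0, -0.4]
opening: 0.0357
```

```bash
python3 -m jog '0 0 0 0 0 .03 -1;0 0 0 0 0 0 -1;0 0 0 0 0 0 .3;0 0 0 0 0 0 .3;0 0 0 0 0 0 .3;0 0 0 0 0 0 .3;0 0 0 0 0 -.3 .3;0 0 0 0 0 -.7 .3'
python3 -m jog '0 0 0 0 0 -.8 .3;0 0 0 0 0 -.8 .3;0 0 0 0 0 0 .3'
python3 -c "
from h import *
go(.698,.087,.12,62.7)"
```

```text
clock: 9.5
tool_pos: [0.4579, -0.302, 0.0598]
orientation: [-180.0, -0.1, 152.8]
force: [-0.3, -0.2, 0.6]
opening: 0.057
clock: 9.88
tool_pos: [0.4606, -0.3029, 0.1274]
orientation: [179.9, 0.3, 152.8]
force: [0.5, 0.8, -1.4]
opening: 0.0568
t 9.88 pos [ 0.4606 -0.3029  0.1274] rpy [179.9   0.3 152.8] open 0.0568 F [ 0.5  0.8 -1.4]
turn units [ 0.05  0.04 15.73] shift units [-0.83 11.38  0.2 ]
```

```bash
python3 -m jog '0 0 0 -.07 .95 0 .5;0 0 0 -.07 .95 0 .5;0 0 0 -.07 .95 0 .5;0 0 0 -.07 .95 0 .5;0 0 0 -.07 .95 0 .5;0 0 0 -.07 .95 0 .5;0 0 0 -.07 .95 0 .5;0 0 0 -.07 .95 0 .5'
python3 -m jog '0 0 0 -.07 .95 0 .5;0 0 0 -.07 .95 0 .5;0 0 0 -.07 .95 0 .5;0 0 0 -.07 .93 0 .5;0 0 .98 0 0 0 .5;0 0 .98 0 0 0 .5;0 0 .98 0 0 0 .5;0 0 .98 0 0 0 .5'
python3 -m jog '0 0 .98 0 0 0 .5;0 0 .98 0 0 0 .5;0 0 .98 0 0 0 .5;0 0 .98 0 0 0 .5;0 0 .98 0 0 0 .5;0 0 .98 0 0 0 .5;0 0 .98 0 0 0 .5;0 0 .98 0 0 0 .5'
python3 -m jog '0 0 .98 0 0 0 .5;0 0 .98 0 0 0 .5;0 0 .98 0 0 0 .5;0 0 .98 0 0 0 .5;0 0 0 0 0 0 .5;0 0 0 0 0 0 .5'
python3 - <<'E'
from h import *
o=ctrl.get_obs();im,d=vision.snapshot("wrist");cv2.imwrite("pics/w3.png",im[:,:,::-1])
W=cloud("wrist",im,d,toolT(o))
m=(np.hypot(W[...,0]-.698,W[...,1]-.087)<.045)&(W[...,2]>.02)&(W[...,2]<.07);print(rect(W[m][:,:2]),m.sum())
go(.698,.087,.018,62.7)
E
```

```text
clock: 10.88
tool_pos: [0.6179, -0.041, 0.1236]
orientation: [-180.0, -0.0, 152.8]
force: [0.0, -0.0, 0.6]
opening: 0.0655
clock: 11.88
tool_pos: [0.6963, 0.0871, 0.1232]
orientation: [-179.9, -0.0, 130.1]
force: [0.5, 0.0, 0.6]
opening: 0.0657
clock: 12.88
tool_pos: [0.6964, 0.0871, 0.1233]
orientation: [-179.9, 0.0, 85.2]
force: [0.6, 0.1, 0.9]
opening: 0.0657
clock: 13.62
tool_pos: [0.6966, 0.0871, 0.1236]
orientation: [-180.0, 0.0, 63.1]
force: [1.1, 0.5, -0.0]
opening: 0.0661
(array([0.6964, 0.0882]), array([39. , 38.8]), -40.4) 1836
t 13.68 pos [0.6966 0.0872 0.1236] rpy [-180.    0.   63.] open 0.066 F [-0.4 -0.6  0.1]
turn units [-0.    0.    0.06] shift units [0.01 0.03 2.64]
```

View pics/w3.png

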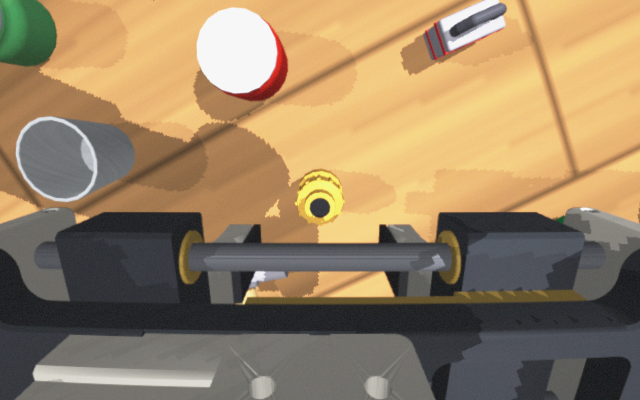

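The coupling is centred (~320,200) and the hammer is clear of the fingers. Descend and grip.

```bash
python3 -m jog '0 0 0 0 0 .7 .5;0 0 0 0 0 .7 .5;0 0 0 0 0 .7 .5;0 0 0 0 0 .35 .5;0 0 0 0 0 .19 .5;0 0 0 0 0 0 .5;0 0 0 0 0 0 -1;0 0 0 0 0 0 -1'
python3 -m jog '0 0 0 0 0 0 -1;0 0 0 0 0 0 -1;0 0 0 0 0 0 -1;0 0 0 0 0 -.3 -1;0 0 0 0 0 -.7 -1;0 0 0 0 0 -.8 -1;0 0 0 0 0 -.9 -1;0 0 0 0 0 0 -1'
python3 -c "
from h import *
go(.391,-.2675,.12,62.7)"
```

```text
clock: 14.68
tool_pos: [0.6973, 0.0874, 0.0191]
orientation: [179.9, -0.1, 63.0]
force: [-0.2, 0.3, 1.3]
opening: 0.0508
clock: 15.68
tool_pos: [0.6987, 0.0877, 0.1304]
orientation: [179.7, -0.2, 63.0]
force: [0.0, -0.3, -2.1]
opening: 0.0369
t 15.68 pos [0.6987 0.0877 0.1304] rpy [179.7  -0.2  63. ] open 0.0369 F [ 0.  -0.3 -2.1]
turn units [ 0.05 -0.04  0.05] shift units [-11.41  -2.82   0.2 ]
```

```bash
python3 -m jog '0 0 0 -.4 -.1 0 -1;0 0 0 -.8 -.2 0 -1;0 0 0 -.9 -.22 0 -1;0 0 0 -.9 -.22 0 -1;0 0 0 -.9 -.22 0 -1;0 0 0 -.9 -.22 0 -1;0 0 0 -.9 -.22 0 -1;0 0 0 -.9 -.22 0 -1'
python3 -m jog '0 0 0 -.9 -.22 0 -1;0 0 0 -.9 -.22 0 -1;0 0 0 -.9 -.22 0 -1;0 0 0 -.9 -.22 0 -1;0 0 0 -.8 -.22 0 -1;0 0 0 -.41 -.1 0 -1;0 0 0 0 0 0 -1;0 0 0 0 0 0 -1'
python3 - <<'E'
from h import *
o=ctrl.get_obs();im,d=vision.snapshot("wrist");cv2.imwrite("pics/w4.png",im[:,:,::-1])
go(.391,-.2675,.0235,62.7)
E
```

```text
clock: 16.68
tool_pos: [0.5164, -0.1197, 0.1251]
orientation: [-179.9, 0.1, 62.9]
force: [1.0, 0.2, -2.3]
opening: 0.0374
clock: 17.68
tool_pos: [0.389, -0.2677, 0.126]
orientation: [-180.0, -0.0, 62.9]
force: [0.3, 0.3, -2.4]
opening: 0.037
t 17.73 pos [ 0.3891 -0.2676  0.126 ] rpy [-180.   -0.   63.] open 0.0371 F [ 0.7  0.  -2.3]
turn units [-0.   -0.    0.05] shift units [0.02 0.04 2.56]
```

View pics/w4.png

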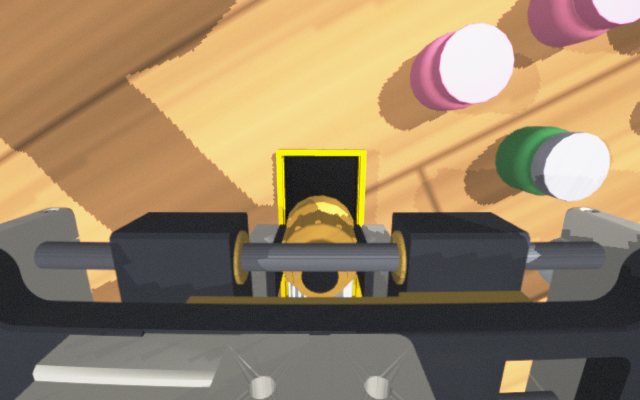

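The coupling is over the mat bay with the bay's edges symmetric about column 320. Lower gently.

```bash
python3 -m jog '0 0 0 0.02 0.04 .7 -1;0 0 0 0 0 .7 -1;0 0 0 0 0 .7 -1;0 0 0 0 0 .25 -1;0 0 0 0 0 .1 -1;0 0 0 0 0 .1 -1;0 0 0 0 0 0 -1;0 0 0 0 0 0 -1'
```

```text
clock: 18.73
tool_pos: [0.3909, -0.2681, 0.0247]
orientation: [179.9, -0.0, 62.9]
force: [0.1, -1.0, -1.8]
opening: 0.0371
```

```bash
python3 -m jog '0 0 0 0 0 .04 -1;0 0 0 0 0 0 -1;0 0 0 0 0 0 -1'
```

```text
clock: 19.1
tool_pos: [0.3905, -0.268, 0.0226]
orientation: [180.0, 0.0, 62.9]
force: [0.7, -0.3, -2.0]
opening: 0.0366
```

```bash
python3 -m jog '0 0 0 0 0 .03 -1;0 0 0 0 0 0 -1;0 0 0 0 0 0 -1'
```

```text
clock: 19.48
tool_pos: [0.3906, -0.268, 0.0225]
orientation: [180.0, 0.0, 63.0]
force: [-4.0, 4.2, 14.8]
opening: 0.0371
```

Contact with the floor. Release and retreat.

```bash
python3 -m jog '0 0 0 0 0 -.02 -1;0 0 0 0 0 0 .3;0 0 0 0 0 0 .3;0 0 0 0 0 0 .3;0 0 0 0 0 0 .3;0 0 0 0 0 -.4 .3;0 0 0 0 0 -.8 .3;0 0 0 0 0 -.8 .3'
python3 -m jog '0 0 0 0 0 -.8 .3;0 0 0 0 0 0 .3'
python3 -c "
from h import *
go(.4665,.0715,.125,103)"
```

```text
clock: 20.48
tool_pos: [0.3902, -0.2679, 0.1028]
orientation: [-180.0, 0.0, 62.9]
force: [0.4, -0.2, -0.6]
opening: 0.057
clock: 20.72
tool_pos: [0.3921, -0.2684, 0.1366]
orientation: [179.7, -0.1, 63.0]
force: [0.7, 0.1, -0.8]
opening: 0.0567
t 20.73 pos [ 0.3921 -0.2684  0.1366] rpy [ 1.797e+02 -1.000e-01  6.300e+01] open 0.0567 F [ 0.7  0.1 -0.8]
turn units [ 0.05  0.01 -6.99] shift units [ 8.41 -2.21  0.29]
```

```bash
python3 -m jog '0 0 0 .93 -.245 0 .5;0 0 0 .93 -.245 0 .5;0 0 0 .93 -.245 0 .5;0 0 0 .93 -.245 0 .5;0 0 0 .93 -.245 0 .5;0 0 0 .93 -.245 0 .5;0 0 0 .93 -.245 0 .5;0 0 0 .93 -.245 0 .5'
python3 -m jog '0 0 0 .93 -.245 0 .5;0 0 -1 0 0 0 .5;0 0 -1 0 0 0 .5;0 0 -1 0 0 0 .5;0 0 -1 0 0 0 .5;0 0 -1 0 0 0 .5;0 0 -1 0 0 0 .5;0 0 -1 0 0 0 .5'
python3 -m jog '0 0 0 0 0 0 .5;0 0 0 0 0 0 .5'
python3 - <<'E'
from h import *
o=ctrl.get_obs();im,d=vision.snapshot("wrist");cv2.imwrite("pics/w5.png",im[:,:,::-1])
W=cloud("wrist",im,d,toolT(o))
m=(np.hypot(W[...,0]-.4665,W[...,1]-.0715)<.04)&(W[...,2]>.025)&(W[...,2]<.07);print(rect(W[m][:,:2]),m.sum())
go(.466,.0715,.018,103)
E
```

```text
clock: 21.72
tool_pos: [0.4557, 0.0339, 0.1334]
orientation: [-180.0, 0.0, 62.9]
force: [0.6, -0.3, 0.6]
opening: 0.0654
clock: 22.72
tool_pos: [0.4638, 0.0701, 0.1332]
orientation: [-179.9, 0.0, 103.2]
force: [-0.6, -0.7, 0.1]
opening: 0.0655
clock: 22.98
tool_pos: [0.464, 0.0702, 0.1337]
orientation: [-180.0, 0.0, 102.9]
force: [-0.6, 0.6, -0.2]
opening: 0.0661
(array([0.4636, 0.0736]), array([37., 37.]), 13.8) 1659
t 23.02 pos [0.4641 0.0702 0.1338] rpy [-180.     0.   102.9] open 0.0655 F [-0.4 -0.3 -0.1]
turn units [-0.01  0.   -0.01] shift units [0.02 0.06 2.9 ]
```

View pics/w5.png

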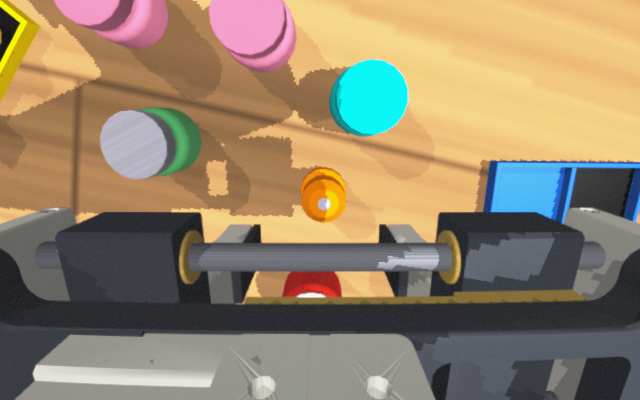

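The orange insulator is centred (~322,200), with the turquoise jar and red tin clear of the fingers' plane. Descend and grip.

```bash
python3 -m jog '0 0 0 .05 .04 .7 .5;0 0 0 0 0 .7 .5;0 0 0 0 0 .7 .5;0 0 0 0 0 .5 .5;0 0 0 0 0 .3 .5;0 0 0 0 0 0 .5;0 0 0 0 0 0 -1;0 0 0 0 0 0 -1'
python3 -m jog '0 0 0 0 0 0 -1;0 0 0 0 0 0 -1;0 0 0 0 0 0 -1;0 0 0 0 0 -.3 -1;0 0 0 0 0 -.7 -1;0 0 0 0 0 -.8 -1;0 0 0 0 0 -.9 -1;0 0 0 0 0 0 -1'
python3 -c "
from h import *
go(.4316,.2745,.12,103)"
```

```text
clock: 24.02
tool_pos: [0.4659, 0.0729, 0.0189]
orientation: [179.9, -0.0, 103.0]
force: [0.8, 0.7, 0.0]
opening: 0.0511
clock: 25.02
tool_pos: [0.467, 0.0734, 0.1294]
orientation: [179.7, -0.1, 103.1]
force: [0.4, 0.5, -1.2]
opening: 0.0372
t 25.02 pos [0.467  0.0734 0.1294] rpy [ 1.797e+02 -1.000e-01  1.031e+02] open 0.0372 F [ 0.4  0.5 -1.2]
turn units [ 0.06 -0.01  0.01] shift units [5.1  0.27 0.24]
```

```bash
python3 -m jog '0 0 0 .5 .03 0 -1;0 0 0 .9 .05 0 -1;0 0 0 .9 .05 0 -1;0 0 0 .9 .05 0 -1;0 0 0 .9 .05 0 -1;0 0 0 .7 .03 0 -1;0 0 0 .3 0 0 -1;0 0 0 0 0 0 -1'
python3 - <<'E'
from h import *
o=ctrl.get_obs();im,d=vision.snapshot("wrist");cv2.imwrite("pics/w6.png",im[:,:,::-1])
go(.4316,.2745,.0225,103)
E
```

```text
clock: 26.02
tool_pos: [0.429, 0.2737, 0.1257]
orientation: [-179.9, 0.0, 103.1]
force: [0.3, -0.3, -0.8]
opening: 0.0371
t 26.07 pos [0.4291 0.2731 0.1258] rpy [-179.9    0.   103.1] open 0.037 F [ 0.2 -0.8 -0.3]
turn units [-0.01  0.01  0.01] shift units [0.02 0.07 2.58]
```

View pics/w6.png

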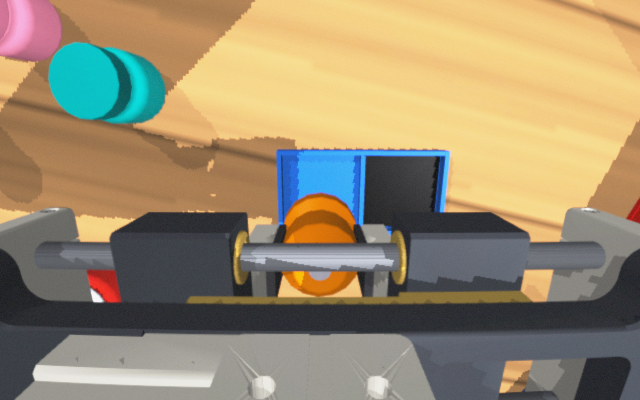

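The insulator hangs over the bare blue bay (bay spans columns 280–362). Lower.

```bash
python3 -m jog '0 0 0 0.03 0.07 .7 -1;0 0 0 0 0 .7 -1;0 0 0 0 0 .7 -1;0 0 0 0 0 .25 -1;0 0 0 0 0 .1 -1;0 0 0 0 0 .09 -1;0 0 0 0 0 0 -1;0 0 0 0 0 0 -1'
python3 -m jog '0 0 0 0 0 .02 -1;0 0 0 0 0 0 -1'
```

```text
clock: 27.08
tool_pos: [0.4321, 0.2758, 0.0251]
orientation: [180.0, -0.0, 103.1]
force: [-0.1, 0.5, -0.6]
opening: 0.037
clock: 27.32
tool_pos: [0.4319, 0.2756, 0.0239]
orientation: [180.0, -0.0, 103.1]
force: [0.5, 1.1, -0.7]
opening: 0.0373
```

```bash
python3 -m jog '0 0 0 0 0 .03 -1;0 0 0 0 0 0 -1'
```

```text
clock: 27.58
tool_pos: [0.4319, 0.2756, 0.0227]
orientation: [180.0, -0.0, 103.1]
force: [0.2, -0.7, 2.4]
opening: 0.0368
```

```bash
python3 -m jog '0 0 0 0 0 0 .3;0 0 0 0 0 0 .3;0 0 0 0 0 0 .3;0 0 0 0 0 0 .3;0 0 0 0 0 -.4 .3;0 0 0 0 0 -.8 .3;0 0 0 0 0 -.8 .3;0 0 0 0 0 -.8 .3'
python3 -m jog '0 0 0 0 0 0 .3'
python3 -c "
from h import *
go(.6275,.2475,.125,177)"
```

```text
clock: 28.58
tool_pos: [0.4318, 0.2754, 0.1356]
orientation: [-180.0, 0.0, 103.1]
force: [1.3, -0.0, 0.7]
opening: 0.0573
clock: 28.7
tool_pos: [0.433, 0.2767, 0.1371]
orientation: [179.8, -0.2, 103.1]
force: [-0.4, -0.1, -0.9]
opening: 0.0567
t 28.7 pos [0.433  0.2767 0.1371] rpy [179.8  -0.2 103.1] open 0.0567 F [-0.4 -0.1 -0.9]
turn units [  0.05   0.   -12.9 ] shift units [-1.81  4.57  0.32]
```

```bash
python3 -m jog '0 0 0 -.36 .91 0 .3;0 0 0 -.36 .91 0 .3;0 0 0 -.36 .91 0 .3;0 0 0 -.36 .91 0 .3;0 0 0 -.36 .91 0 .3;0 0 -1 0 0 0 .3;0 0 -1 0 0 0 .3;0 0 -1 0 0 0 .3'
python3 -m jog '0 0 -1 0 0 0 .3;0 0 -1 0 0 0 .3;0 0 -1 0 0 0 .3;0 0 -1 0 0 0 .3;0 0 -1 0 0 0 .3;0 0 -1 0 0 0 .3;0 0 -1 0 0 0 .3;0 0 -1 0 0 0 .3'
python3 -m jog '0 0 -1 0 0 0 .3;0 0 -.9 0 0 0 .3;0 0 0 0 0 0 .3;0 0 0 0 0 0 .3'
python3 - <<'E'
from h import *
o=ctrl.get_obs();im,d=vision.snapshot("wrist");cv2.imwrite("pics/w7.png",im[:,:,::-1])
W=cloud("wrist",im,d,toolT(o))
for lo in (.012,.03,.05):
  m=(np.hypot(W[...,0]-.6275,W[...,1]-.2475)<.045)&(W[...,2]>lo)&(W[...,2]<.075);print(rect(W[m][:,:2]),m.sum())
go(.6275,.2475,.0135,177)
E
```

```text
clock: 29.7
tool_pos: [0.6251, 0.246, 0.133]
orientation: [-179.9, -0.0, 120.4]
force: [0.3, -0.4, -0.1]
opening: 0.057
clock: 30.7
tool_pos: [0.6249, 0.2462, 0.1332]
orientation: [-179.9, -0.1, 166.3]
force: [-0.2, -0.7, -0.2]
opening: 0.0567
clock: 31.2
tool_pos: [0.6252, 0.2464, 0.1339]
orientation: [-180.0, -0.0, 176.8]
force: [-0.5, 0.2, -0.1]
opening: 0.057
(array([0.6266, 0.2502]), array([46.4, 24.2]), 86.6) 1551
(array([0.6265, 0.2502]), array([46.3, 24.2]), 86.5) 1464
(array([0.6266, 0.25  ]), array([36.9,  7.6]), 86.7) 413
t 31.25 pos [0.6253 0.2464 0.1341] rpy [-180.    -0.   176.9] open 0.0571 F [-0.1 -0.9  0.4]
turn units [-0.   -0.01 -0.02] shift units [-0.06  0.03  3.01]
```

View pics/w7.png

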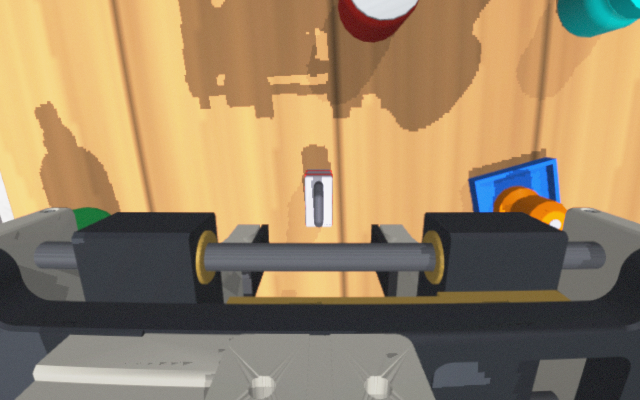

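The padlock is centred (~318,200) and aligned with the jaws. Descend, grip and lift.

```bash
python3 -m jog '0 0 0 -.04 .06 .7 .3;0 0 0 0 0 .7 .3;0 0 0 0 0 .7 .3;0 0 0 0 0 .5 .3;0 0 0 0 0 .3 .3;0 0 0 0 0 .1 .3;0 0 0 0 0 0 .3;0 0 0 0 0 0 -1'
python3 -m jog '0 0 0 0 0 0 -1;0 0 0 0 0 0 -1;0 0 0 0 0 0 -1;0 0 0 0 0 0 -1'
```

```text
clock: 32.25
tool_pos: [0.6277, 0.2491, 0.0155]
orientation: [180.0, 0.1, 177.0]
force: [-0.5, 0.2, -0.4]
opening: 0.0516
clock: 32.75
tool_pos: [0.6272, 0.2488, 0.0148]
orientation: [180.0, 0.0, 177.0]
force: [-1.5, 0.6, 2.4]
opening: 0.0238
```

Gripped at 23.8 mm.

```bash
python3 -m jog '0 0 0 0 0 -.3 -1;0 0 0 0 0 -.7 -1;0 0 0 0 0 -.8 -1;0 0 0 0 0 -.9 -1;0 0 -.9 0 0 0 -1;0 0 -.9 0 0 0 -1;0 0 -.95 0 0 0 -1;0 0 0 0 0 0 -1'
python3 -c "
from h import *
go(.4146,.3485,.12,193)"
```

```text
clock: 33.75
tool_pos: [0.6271, 0.2488, 0.1231]
orientation: [180.0, 0.0, -167.3]
force: [0.3, -0.5, -1.8]
opening: 0.0236
t 33.75 pos [0.6271 0.2488 0.1231] rpy [ 180.     0.  -167.3] open 0.0236 F [ 0.3 -0.5 -1.8]
turn units [ 0.    0.   -0.06] shift units [4.64 3.6  0.08]
```

```bash
python3 -m jog '0 0 0 .4 .3 0 -1;0 0 0 .8 .62 0 -1;0 0 0 .8 .62 0 -1;0 0 0 .8 .62 0 -1;0 0 0 .8 .62 0 -1;0 0 0 .7 .55 0 -1;0 0 0 .34 .27 0 -1;0 0 0 0 0 0 -1'
python3 - <<'E'
from h import *
o=ctrl.get_obs();im,d=vision.snapshot("wrist");cv2.imwrite("pics/w8.png",im[:,:,::-1])
go(.4146,.3485,.019,193)
E
```

```text
clock: 34.75
tool_pos: [0.4134, 0.349, 0.123]
orientation: [180.0, 0.0, -167.2]
force: [0.1, -0.6, -0.5]
opening: 0.0239
t 34.8 pos [0.4141 0.3487 0.1229] rpy [ 180.     0.  -167.2] open 0.0237 F [ 1.3  0.3 -1.9]
turn units [ 0.    0.   -0.04] shift units [-0.01 -0.01  2.6 ]
```

View pics/w8.png

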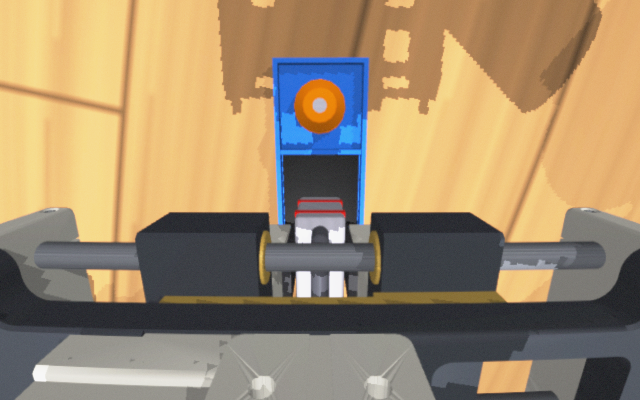

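The insulator stands centred in the bare bay (320,105), and the padlock is over the mat bay. Lower.

```bash
python3 -m jog '0 0 0 0 0 .7 -1;0 0 0 0 0 .7 -1;0 0 0 0 0 .7 -1;0 0 0 0 0 .25 -1;0 0 0 0 0 .1 -1;0 0 0 0 0 .09 -1;0 0 0 0 0 0 -1;0 0 0 0 0 0 -1'
python3 -m jog '0 0 0 0 0 .03 -1;0 0 0 0 0 0 -1'
```

```text
clock: 35.8
tool_pos: [0.4146, 0.3488, 0.0216]
orientation: [180.0, 0.0, -167.3]
force: [0.8, -0.1, -1.5]
opening: 0.0239
clock: 36.05
tool_pos: [0.4144, 0.3484, 0.0199]
orientation: [180.0, 0.0, -167.3]
force: [-0.9, 0.5, -1.9]
opening: 0.0239
```

```bash
python3 -m jog '0 0 0 0 0 .03 -1;0 0 0 0 0 0 -1'
```

```text
clock: 36.3
tool_pos: [0.4144, 0.3485, 0.0187]
orientation: [180.0, 0.0, -167.3]
force: [-0.1, 1.0, 0.8]
opening: 0.0241
```

Contact (force went from −1.9 to +0.8 N). Release, retreat, and back away for the final look.

```bash
python3 -m jog '0 0 0 0 0 0 0;0 0 0 0 0 0 0;0 0 0 0 0 0 0;0 0 0 0 0 0 0;0 0 0 0 0 -.3 0;0 0 0 0 0 -.8 0;0 0 0 0 0 -.8 0;0 0 0 0 0 -.9 0'
python3 -m jog '0 0 0 0 0 -.9 0;0 0 0 0 0 -.9 0;0 0 0 0 .9 0 0;0 0 0 0 .9 0 0;0 0 0 0 .9 0 0;0 0 0 0 .9 0 0;0 0 0 0 0 0 0;0 0 0 0 0 0 0'
python3 - <<'E'
from h import *
yt=(np.array([.4248,-.2849]),152.7);bt=(np.array([.4231,.3115]),103)
tg=dict(padlock=(.4146,.3485,.05,bt),orange=(.4316,.2745,.036,bt),brass=(.391,-.2675,.036,yt),fuse=(.4586,-.3023,.037,yt),black=(.696,-.0765,.03,None),cup=(.574,-.0755,.045,None),jar=(.4515,-.079,.045,None),tin=(.572,.0855,.045,None))
for n in ["top","scene"]:
    im,d=vision.snapshot(n);cv2.imwrite(f"pics/{n}9.png",im[:,:,::-1]);W=cloud(n,im,d)
    for k,(x,y,r,t) in tg.items():
        p=W[(np.hypot(W[...,0]-x,W[...,1]-y)<r)&(W[...,2]>.022)&(W[...,2]<.09)]
        if len(p)<20: print(n,k,'hidden');continue
        zt=np.percentile(p[:,2],98);c,s,a=rect(p[p[:,2]>zt-.012][:,:2]);ca=rect(p[:,:2])
        e=''
        if t: 
            v=ca[0]-t[0];th=np.radians(t[1]);e=np.round([v@[np.cos(th),np.sin(th)],v@[-np.sin(th),np.cos(th)]],4)
        print(n,k,'ztop',round(zt,3),'top',c,s,'all',*ca,'tray xy',e)
go(.5,.3,.2,193)
E
```

```text
clock: 37.3
tool_pos: [0.4143, 0.3482, 0.1323]
orientation: [180.0, 0.0, -167.3]
force: [-0.5, 1.4, 0.0]
opening: 0.0438
clock: 38.3
tool_pos: [0.3825, 0.4885, 0.2029]
orientation: [-180.0, -0.0, -167.3]
force: [0.1, -0.1, -0.9]
opening: 0.0436
top padlock ztop 0.067 top [0.4157 0.3482] [35.9  7.7] all [0.4154 0.3494] [48.6 24.3] -77.1 tray xy [ 0.0387 -0.001 ]
top orange ztop 0.063 top [0.4313 0.2753] [36.1 34.4] all [0.4318 0.2748] [35.5 35.4] 42.4 tray xy [-0.0377 -0.0002]
top brass ztop 0.067 top [ 0.39   -0.2664] [23.8 22.4] all [ 0.39   -0.2665] [39.  38.3] 25.9 tray xy [ 0.0394 -0.0004]
top fuse ztop 0.056 top [ 0.4583 -0.3019] [57.  36.4] all [ 0.4583 -0.3019] [57.1 36.4] 62.8 tray xy [-0.0376 -0.0003]
top black ztop 0.059 top [ 0.6944 -0.0752] [37.1 34.1] all [ 0.6984 -0.0741] [46.9 36.2] 11.4 tray xy 
top cup ztop 0.062 top [ 0.5731 -0.0746] [64.1 63.3] all [ 0.5731 -0.0746] [64.1 63.3] -46.5 tray xy 
top jar ztop 0.067 top [ 0.4504 -0.0779] [51.5 49.1] all [ 0.4507 -0.0766] [57.3 53.9] -0.8 tray xy 
top tin ztop 0.063 top [0.5713 0.0866] [53.9 53.5] all [0.5702 0.0864] [56
[... 367 characters left out ...]
[0.0313 0.0014]
scene fuse ztop 0.055 top [ 0.4596 -0.304 ] [56. 38.] all [ 0.4599 -0.3037] [56.8 38.1] 62.8 tray xy [-0.0398  0.0006]
scene black ztop 0.057 top [ 0.6969 -0.0781] [36.4 35.4] all [ 0.6997 -0.0768] [43.1 37.6] 13.2 tray xy 
scene cup ztop 0.06 top [ 0.5745 -0.0765] [65.4 63.7] all [ 0.5745 -0.0765] [65.4 63.7] -40.0 tray xy 
scene jar ztop 0.065 top [ 0.4517 -0.0806] [54.8 51.2] all [ 0.4547 -0.0817] [56.8 55.6] -79.4 tray xy 
scene tin ztop 0.061 top [0.5742 0.0849] [55.2 55.2] all [0.5748 0.0835] [57.4 57.2] 68.1 tray xy 
t 38.4 pos [0.3829 0.4881 0.203 ] rpy [ 180.     0.  -167.3] open 0.0437 F [-0.4  0.  -0.4]
turn units [ 0.    0.   -0.05] shift units [-1.82 -5.23  0.08]
```

View pics/top9.png

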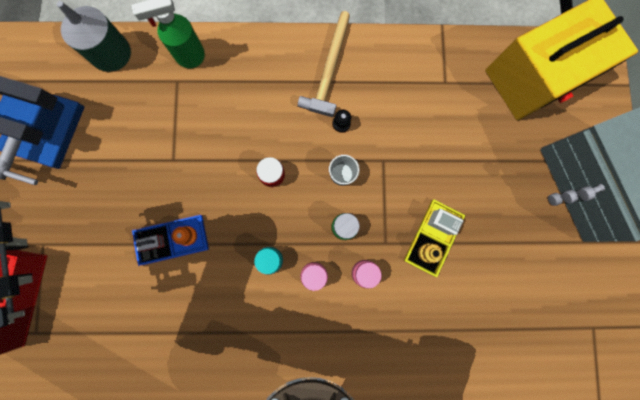

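View pics/scene9.png

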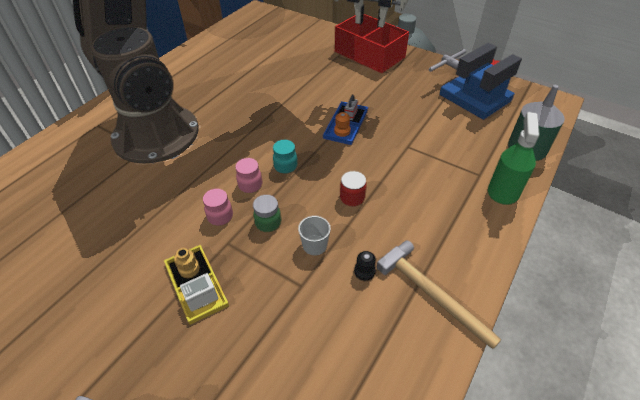

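All four parts are upright in the right bays: in the top picture the padlock is at (150,243), insulator (184,236), coupling (431,253) and fuse box (447,221). The four spares haven't moved.

```bash
python3 -c "
from plant import ctrl
print(ctrl.get_obs()['force']);print(ctrl.close_job())"
```

```text
[-0.39107431  0.00411747 -0.35170887]
the job is handed in; nothing more can be done
None
```

Both kits are made up and the job was handed in at about 38 s of the 112 s allowed; the hand-in gave no verdict.

- **Gate kit (blue tray):** the padlock is on the mat and the orange insulator in the bare bay.
- **Pump kit (yellow tray):** the brass coupling is on the mat and the white fuse box in the bare bay.
- **Placing:** the top camera puts all four parts within about 2 mm of their bay centres. The scene camera, which sees the parts at a slant, puts them within about 7 mm; the limit is 30 mm.
- **Standing:** every part's top is about 4 mm higher than it was on the counter, which matches the tray floor. I judged them upright from the top heights and pictures; I did not measure tilt.
- **Things left alone:** the black insulator, feeder cup, glass jar and red tin measure within about 2 mm of where they started.
- **Robot:** the gripper was clear at z = 0.20 m with about zero force. The largest force I read was about 16 N, when the coupling met the tray floor.

No check failed.

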